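# Slide the reed plate over the block's edge, pinch it and lay it on the comb

## Robot

A 7-joint arm with a two-finger parallel gripper is mounted at the origin on the work surface. World frame = base frame: x ahead of the robot, y to its left, z up, the work surface at z = 0. Lengths are in m, angles in rad, forces in N, time in s.
With the tool pointing down it reaches from about 0.425 to 0.825 m from the base axis. Payload 3.6 kg.
Tool frame: the origin (TCP) lies where the fingers leave the gripper's body, on its centre line; the fingertips stand 73 mm ahead of it and the grasp point (between the pads) lies 54 mm ahead of it; x points along the fingers, y is the direction in which the jaws open and shut, and the axes are right-handed (so a half turn about x gives the same grasp; the last joint's range is limited). The gripper opens to 85 mm and grips with 20 to 120 N. Pads are 22 mm wide; open, the fingers measure 114 mm over their backs; the gripper's body (76 mm by 85 mm) begins 54 mm behind the grasp point. The pads swing forward as they close: fully open they stand 13 mm farther back than shut.
Start: joints at [-1.133, 0.615, -0.013, 1.423, 0.008, 1.103, -0.04], TCP at [0.291, 0.581, 0.304] pointing down, gripper open.
Joint ranges: [-3.12, 3.12], [-0.3, 2.06], [-1.34, 1.32], [0.26, 2.42], [-1.36, 4.5], [0.01, 1.98], [-2.84, 2.84]. Speed limits (rad/s): [2.79, 2.79, 3.14, 3.14, 3.14, 3.14, 3.14].

## Interface

Orientations are given as a unit quaternion [x, y, z, w].
In Python, from station import arm, snapshot, camera_info, ticket gives the robot as it stands. Calls block until the motion is done:
- arm.movep(position, orientation): joint-space move of the TCP to a pose.
- arm.line_to(position, velocity=0.15, ori=None): straight line of the TCP; ori=None keeps the orientation; velocity is the mean speed in m/s.
- arm.move_j(angles): joint-space move.
- arm.move_gripper(opening, effort=None): opening from 0.0 (shut) to 1.0 (fully open); effort is the grip in N (None keeps the last); returns when the fingers have stopped.
- arm.pause(seconds).
- arm.ik(position, orientation): joint angles nearest the present ones, or None.
- snapshot(name): name is "side" or "top"; returns the picture (480x640x3 uint8, blue, green, red); there is no depth.
- camera_info(name): a dict with "fx", "fy", "cx", "cy" (pixels), "R" (3x3) and "t" (3): a world point X has camera coordinates R X + t. Camera axes: x right, y down, z forward; pixel columns grow to the right and rows downward; lengths in m; the calibration is good to about 2 mm. A picture is of the moment at which its call begins. camera_info takes no time and is no camera call.
A pose or a line that the arm cannot do raises arm.MotionError and nothing moves.
- ticket.finish_job(): hands the job in, once; it reports no verdict.
Readings, each from a call of its own:
- arm.read_time(): time.
- arm.read_joint_positions(): joint angles.
- arm.read_dq(): joint speeds.
- arm.read_effort(): joint torques, N m.
- arm.read_tool_pos(): TCP position.
- arm.read_eef_rot(): TCP orientation.
- arm.read_ft_force(): force on the tool from outside, world axes, zero at the start.
- arm.read_wrist_torque(): the same for the moment, N m.
- arm.read_opening(): opening from 0.0 (shut) to 1.0 (fully open).
Only numpy, scipy, OpenCV 4.12 (cv2) and the standard library are available. Lean on these libraries where they do the work, as an engineer would, in place of code of your own. Each camera call takes 0.05 s, during which the arm holds its last target.

## Task

The thin brass reed plate lies flat on the black granite block, beside the chrome cover plate. Slide it straight towards the robot until about two fifths of its length sticks out over the block's front edge, pinch it by its two long sides where it sticks out, lift it off and lay it flat on the aluminium comb in the vise, centred on the comb and lined up with it. Leave the chrome cover plate where it lies and let go at the end.

Things in the scene. Friction and masses are not known exactly. Their poses are not given: they have to be found in the camera images.
- reed_plate_center (a point): Centre (half-way up) of the loose brass reed plate, dark reed slots on top: 120 long (its x) x 32 wide (y) x 3 mm thick, about 80 g. Starts flat on the granite block, long sides square to its front edge within 4 degrees, near end 10 to 25 mm inside it. It slides easily when its far end face is pushed or fingertips press lightly on top; past 60 mm of overhang it tips off.
- stand_edge (a point): Middle of the top front edge of the fixed black granite block (170 x 150 x 50 mm high). The edge runs along y; the flat top reaches 170 mm from it along +x (away from the robot) and 75 mm to either side. Bare table in front of it. It stands on the left or the right, turned by up to 14 degrees.
- comb_top (a point): Centre of the top face of the fixed aluminium comb, 116 long (x) x 26 wide (y) x 9 mm thick, level, top 90 mm above the table. The vise jaws grip only its far part, from 14 mm beyond the centre along +x, and end 6 mm below its top. Its near part juts out free towards the robot, nothing under it: fingers fit down both its sides there. The vise stands across from the block, turned up to 14 degrees.
- cover_plate_center (a point): Chrome cover plate, a bystander lying beside the reed plate on the same block, on its left or right, centre lines about 72 mm apart: 118 (x) x 34 (y) mm, rim 3 mm thick, raised crown 12 mm high; the point is its centre, 6 mm above its underside.
Not all that is in view belongs to the job. Leave any blue look-alike of the part that bears comb_top alone. Of the things that look like the part that bears stand_edge, take the one that is farthest to the robot's left at the start.

How it is judged:
On the way, in this order (a step that is already met when the one before it is completed fails the run):
1. the reed plate, still lying flat on the block, overhangs its front edge by 30 mm or more (x of reed_plate_center in the frame of stand_edge between -0.002 and 0.03 m and z of reed_plate_center in the frame of stand_edge below 0.006 m and angle between reed_plate_center's own z axis and vertical below 0.09 rad), for 0.2 s.
2. the reed plate is lifted 20 mm or more clear of the block, held in the fingers (z of reed_plate_center in the frame of stand_edge above 0.0215 m and contact force between the fingers and reed_plate above 1 N), for 0.2 s.
At the end, for the whole second after the job is handed in: The reed plate lies flat, slots up and at rest on top of the comb, its centre within 15 mm of the comb's centre lengthwise and 11 mm crosswise, and lined up with it to within 10 degrees; the chrome cover plate is within 20 mm of where it started (x of reed_plate_center in the frame of comb_top between -0.015 and 0.015 m and y of reed_plate_center in the frame of comb_top between -0.011 and 0.011 m and z of reed_plate_center in the frame of comb_top between -0.002 and 0.005 m and angle between the x axis of reed_plate_center and the x axis of comb_top, either way round below 0.18 rad and angle between reed_plate_center's own z axis and vertical below 0.09 rad and linear speed of reed_plate below 0.02 m/s); the robot touches nothing.
It fails at once if the chrome cover plate is shifted by more than 20 mm (distance of cover_plate_center from where it was at the start of the episode above 0.02 m).
It also fails if it takes over 54 s, if anything falls off the work surface, if the arm or the gripper's body presses on something with over 40 N, if the wrist force passes 120 N, or if a joint passes its speed limit or range.

## Working session

There is one attempt and no reset: what is moved stays moved. The work goes in short steps, each a Python script; the robot and the scene stay as the last script left them, time stands still between calls to the robot, and variables do not carry over. Pictures are saved under pics/ and viewed, and the job is handed in when it is done.

```bash
mkdir -p pics; ls
python3 - <<'E'
from station import arm, snapshot, camera_info
import cv2
for n in("side","top"):
    cv2.imwrite(f"pics/{n}0.png",snapshot(n)); c=camera_info(n); print(n,{k:(v if not hasattr(v,'tolist') else v.tolist()) for k,v in c.items()})
print(arm.read_time(),arm.read_tool_pos(),arm.read_eef_rot(),arm.read_ft_force())
E
```

```text
pics
side {'fx': 547.9465017610029, 'fy': 547.9465017610029, 'cx': 321.50973951218964, 'cy': 231.73359078657032, 'R': [[0.9350492906384861, -0.354202946675859, 0.014936420006234916], [-0.2217708068530118, -0.6172768475056308, -0.7548423694793996], [0.27658729779985947, 0.7025023602093082, -0.6557361516617206]], 't': [-0.4420276875899084, 0.1502188654659652, 0.8791801427185779]}
top {'fx': 434.5633305393869, 'fy': 434.5633305393869, 'cx': 313.4553729273414, 'cy': 247.207254275899, 'R': [[-0.10480773437497769, -0.9944919218386811, 0.0010752733561298243], [-0.9698605845270956, 0.10197260965899058, -0.22129625722116342], [0.21996769170936065, -0.02423642459071496, -0.9752060348086008]], 't': [0.018598228598393395, 0.4712258499248606, 0.6540348506624393]}
0.1 [0.29051323 0.58086963 0.30283944] [ 0.16166489  0.68837204 -0.16331209  0.68799532] [ 0.15742324  0.77967557 -0.11213951]
```

View pics/side0.png

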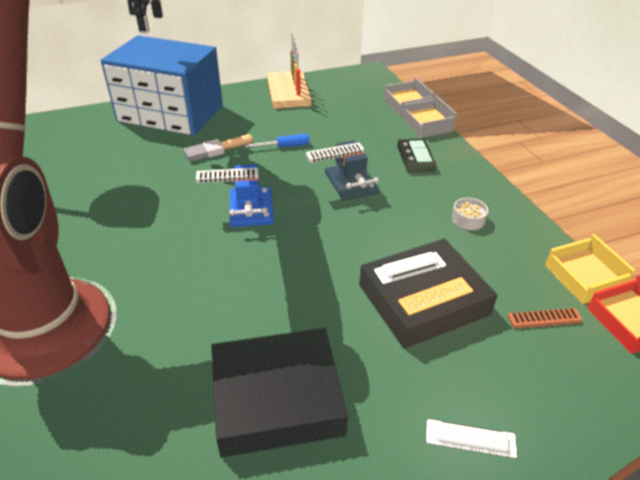

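View pics/top0.png

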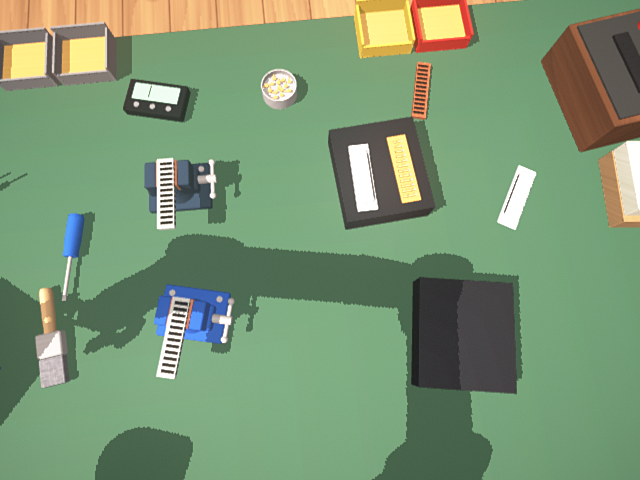

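The side view shows the arm's base at left, two vises (blue at 245,195; dark at 350,175) and two black blocks (one with plates at 427,290; an empty one at 278,390). In the top view, where smaller columns are farther left:
- **Blocks:** (380,172) carries both plates, and (465,335) is empty. The first is farther left and holds the reed plate, so it is the one meant.
- **Combs:** (167,193) is in the dark vise, and (173,337) is in the blue vise. The blue one is the look-alike, so I use the dark one.

I'll check both in enlarged crops.

Run:
```python
import cv2
t=cv2.imread('pics/top0.png');s=cv2.imread('pics/side0.png')
def crop(im,x,y,w,h,k,name):
    c=cv2.resize(im[y:y+h,x:x+w],None,fx=k,fy=k,interpolation=cv2.INTER_CUBIC)
    for i in range(0,w,10):
        cv2.line(c,(i*k,0),(i*k,6 if i%50 else 14),(0,255,255),1)
        if i%20==0: cv2.putText(c,str(x+i),(i*k,24),0,.4,(0,255,255),1)
    for j in range(0,h,10):
        cv2.line(c,(0,j*k),(6,j*k),(0,255,255),1)
        if j%20==0: cv2.putText(c,str(y+j),(8,j*k+4),0,.4,(0,255,255),1)
    cv2.imwrite(name,c)
crop(t,320,110,125,125,4,'pics/c_top_block.png')
crop(t,130,140,125,100,6,'pics/c_top_comb.png')
crop(s,350,230,155,120,5,'pics/c_side_block.png')
crop(s,295,130,100,80,7,'pics/c_side_comb.png')
```

```text
(no output)
```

View pics/c_top_block.png

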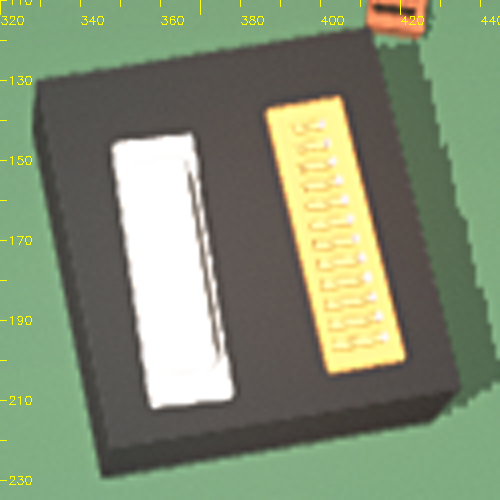

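View pics/c_top_comb.png

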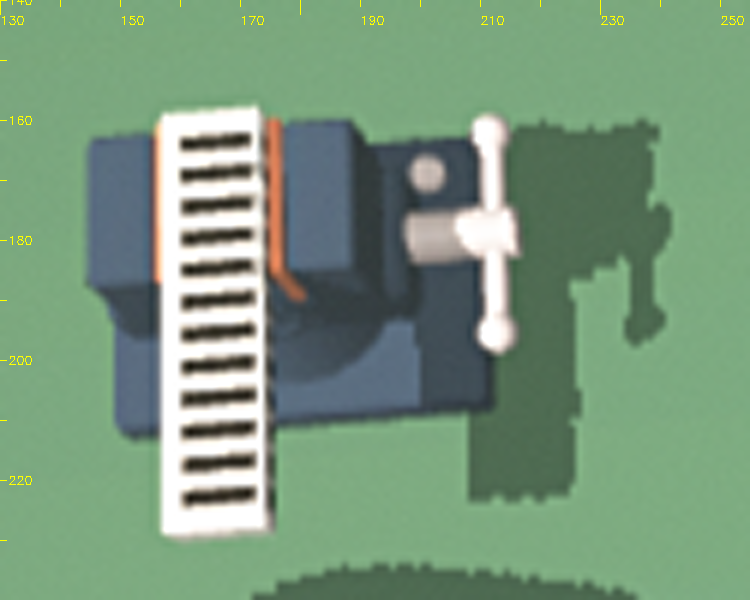

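View pics/c_side_block.png

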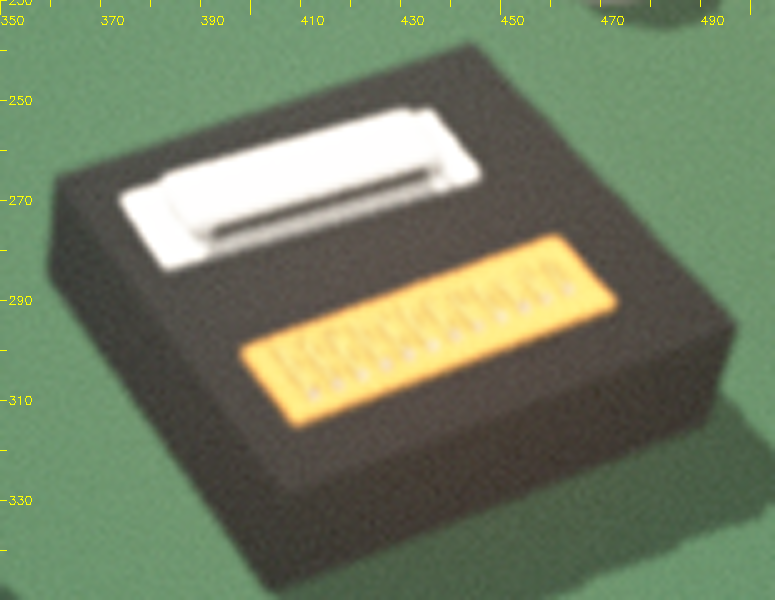

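View pics/c_side_comb.png

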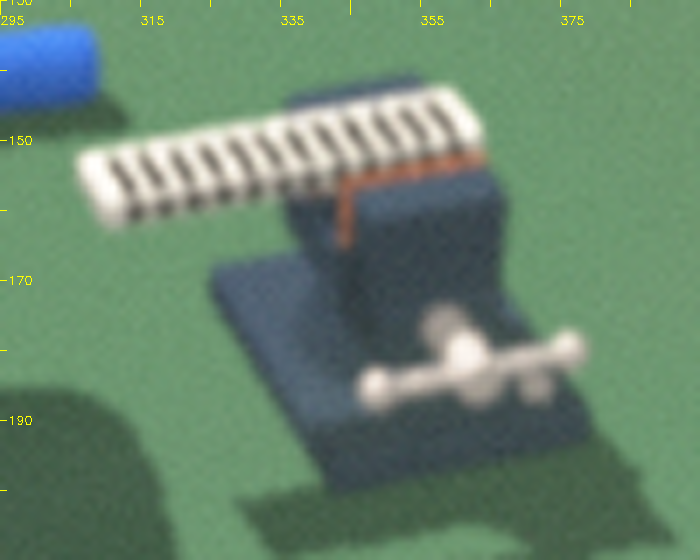

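```bash
cat > h.py <<'E'
import numpy as np, cv2
from scipy.optimize import least_squares
from scipy.spatial.transform import Rotation as Ro
from station import camera_info
C={n:camera_info(n) for n in("side","top")}
def proj(n,X):
    c=C[n];p=np.asarray(X)@np.array(c['R']).T+np.array(c['t']);return np.c_[c['fx']*p[:,0]/p[:,2]+c['cx'],c['fy']*p[:,1]/p[:,2]+c['cy']]
def back(n,uv,z):
    c=C[n];R=np.array(c['R']);o=-R.T@np.array(c['t']);uv=np.atleast_2d(uv)
    d=np.c_[(uv[:,0]-c['cx'])/c['fx'],(uv[:,1]-c['cy'])/c['fy'],np.ones(len(uv))]@R
    return o+d*((z-o[2])/d[:,2])[:,None]
def rect(L,W,p):
    c,s=np.cos(p[2]),np.sin(p[2])
    # order: far-left, far-right, near-right, near-left
    q=np.array([[L,W],[L,-W],[-L,-W],[-L,W]])/2
    return q@np.array([[c,s],[-s,c]])+p[:2]
def fit(obs,L,W,z,name=''):
    out={}
    for key in [k for k in obs]+(['both'] if len(obs)>1 else []):
        ks=obs if key=='both' else [key]
        x0=[*back(list(ks)[0],obs[list(ks)[0]],z).mean(0)[:2],0]
        f=lambda p:np.concatenate([(proj(n,np.c_[rect(L,W,p),np.full(4,z)])-obs[n]).ravel() for n in ks])
        r=least_squares(f,x0);out[key]=r.x
        print(name,key,r.x[:2].round(4),'yaw deg',np.degrees(r.x[2]).round(2),'rms px',np.sqrt((r.fun**2).mean()).round(2))
    return out
E
cat > m.py <<'E'
from h import *
B={'top':[(329.2,130),(413.7,117),(434.5,206.2),(347,221.7)],'side':[(444,238.6),(497.4,295),(408,328),(361.6,266)]}
P={'top':[(386.5,137),(405.5,134),(421.5,199.5),(402,203.5)],'side':[(462,277),(473.4,290.4),(409.2,315.4),(398,300)]}
K={'top':[(156.7,159.2),(173.3,157.8),(174.5,228.3),(157.2,229.5)],'side':[(359,142.6),(364.1,149.3),(310.5,159.5),(306.1,152.6)]}
Cv={'top':[(348,146),(368,143.5),(378,209),(357.5,212)]}
for o in (B,P,K,Cv):
    for k in o:o[k]=np.array(o[k])-0.0
b=fit(B,.17,.15,.05,'block');p=fit(P,.12,.032,.053,'plate');k=fit(K,.116,.026,.09,'comb');c=fit(Cv,.118,.034,.053,'cover')
e=lambda L,W,q:np.hypot(*(L-W))
for nm,o,z in(('block',B,.05),('plate',P,.053),('comb',K,.09)):
    for n in o:
        X=back(n,o[n],z)[:,:2];print(nm,n,'sides mm',(1e3*np.linalg.norm(np.roll(X,-1,0)-X,axis=1)).round(0))
for key in('top','both'):
    bb=b[key];pp=p[key];th=bb[2];ax=np.array([np.cos(th),np.sin(th)])
    ay=np.array([-ax[1],ax[0]]);edge=bb[:2]-.085*ax
    print(key,'edge',edge,'plate in edge frame',(pp[:2]-edge)@ax,(pp[:2]-edge)@ay,np.degrees(pp[2]-th),'cover',(c['top'][:2]-edge)@ax,(c['top'][:2]-edge)@ay)
E
python3 m.py
```

```text
block top [ 0.5977 -0.16  ] yaw deg 3.61 rms px 0.7
block side [ 0.5979 -0.1597] yaw deg 4.32 rms px 0.86
block both [ 0.5978 -0.1599] yaw deg 3.94 rms px 0.83
plate top [ 0.5917 -0.1976] yaw deg 4.12 rms px 0.48
plate side [ 0.5917 -0.1977] yaw deg 4.39 rms px 0.52
plate both [ 0.5917 -0.1977] yaw deg 4.25 rms px 0.5
comb top [0.5741 0.1939] yaw deg -1.12 rms px 0.45
comb side [0.5745 0.1933] yaw deg -0.54 rms px 0.1
comb both [0.5743 0.1938] yaw deg -1.01 rms px 0.36
cover top [ 0.5826 -0.1264] yaw deg 0.63 rms px 0.3
block top sides mm [150. 166. 149. 168.]
block side sides mm [148. 166. 146. 167.]
plate top sides mm [ 34. 121.  34. 122.]
plate side sides mm [ 32. 122.  34. 122.]
comb top sides mm [ 27. 118.  27. 118.]
comb side sides mm [ 27. 116.  27. 116.]
top edge [ 0.51286358 -0.1653496 ] plate in edge frame 0.07661038586090894 -0.03717584056593752 0.5154167781633784 cover 0.07203427641428693 0.034499590702714016
both edge [ 0.51295571 -0.16572234] plate in edge frame 0.0763625680150857 -0.03726947103142517 0.30694299422940763 cover 0.07216868880739198 0.03445558217957503
```

Block, plate and comb are each fitted from both cameras. They agree to within 1 mm and the sizes match. The near end of the plate sits about 16 mm inside the edge, which fits the 10 to 25 mm given. Next I'll go behind the plate's far end with the fingers shut and touch down on the block.

```bash
cat >> h.py <<'E'
from station import arm, snapshot, ticket
TH=np.radians(3.95); EDGE=np.array([.5130,-.1657])
def quat(th):  # tool x down, tool y = +-(frame y); choose the one nearest in joint 7
    c,s=np.cos(th),np.sin(th)
    return [Ro.from_matrix(np.array([[0,sg*-s,sg*c],[0,sg*c,sg*s],[-1,0,0]])).as_quat() for sg in(1,-1)]
def E2W(x,y,z): 
    c,s=np.cos(TH),np.sin(TH); return np.array([EDGE[0]+c*x-s*y,EDGE[1]+s*x+c*y,.05+z])
E
cat > a.py <<'E'
from h import *
qs=quat(TH)
for i,q in enumerate(qs):
    j=arm.ik(E2W(.152,-.0373,.15),q); print(i,None if j is None else np.round(j,2))
    j=arm.ik(np.array([.538,.194,.2]),quat(np.radians(-1))[i]); print('  comb',None if j is None else np.round(j,2))
E
python3 a.py
```

```text
0 [ 0.27  0.78 -0.03  1.39  0.03  0.97  1.87]
  comb [-0.32  0.62 -0.1   1.77  0.08  0.76  1.09]
1 [-0.1   0.88  0.7   1.41 -0.6   1.07 -0.79]
  comb [-0.76  0.69  0.62  1.79 -0.53  0.84 -1.47]
```

```bash
cat > b.py <<'E'
from h import *
q=quat(TH)[0]
arm.move_gripper(0.0,40)
arm.movep(E2W(.154,-.0373,.073+.06),q)
f0=arm.read_ft_force();print('t',arm.read_time(),'f0',f0,arm.read_opening())
arm.line_to(E2W(.154,-.0373,.073+.006),.1)
z=.073+.006
f0=arm.read_ft_force()
while z>.073-.004:
    z-=.001;arm.line_to(E2W(.154,-.0373,z),.03)
    f=arm.read_ft_force()-f0
    print(round(z,4),f.round(2),arm.read_tool_pos().round(4))
    if f[2]>2.0:break
cv2.imwrite('pics/side1.png',snapshot('side'));cv2.imwrite('pics/top1.png',snapshot('top'));print(arm.read_time())
E
python3 b.py
python3 -c "
import cv2
s=cv2.imread('pics/side1.png')[220:350,350:510];cv2.imwrite('pics/side1c.png',cv2.resize(s,None,fx=4,fy=4,interpolation=2))"
```

```text
t 3.9167 f0 [-0.44110094  0.14350689 -0.61943083] -0.0005418409272225604
0.078 [-0.58 -0.12  0.27] [ 0.6695 -0.1924  0.1287]
0.077 [-0.93 -0.84  0.95] [ 0.6692 -0.1923  0.1271]
0.076 [-0.3   0.26  0.91] [ 0.6691 -0.1923  0.1259]
0.075 [-0.76 -1.27  0.53] [ 0.6691 -0.1923  0.1249]
0.074 [-0.97 -0.97  0.9 ] [ 0.6691 -0.1923  0.1239]
0.073 [-1.24  0.51  0.35] [ 0.6692 -0.1923  0.1229]
0.072 [-2.51  0.68  5.44] [ 0.6692 -0.1923  0.1228]
6.4583
```

View pics/side1c.png

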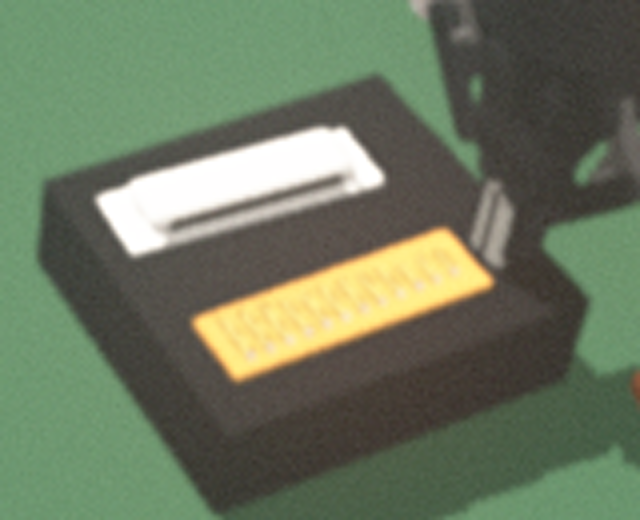

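Shut tips touch the block top at the expected height (73 mm), and the fingers (crop 490,225) stand behind the far end of the plate, in line with it. I'll raise 1.2 mm and push most of the way, then measure.

```bash
cat > c.py <<'E'
from h import *
z=.0742;y=-.0373
arm.line_to(E2W(.154,y,z),.05);f0=arm.read_ft_force()
for x,v in((.12,.04),(.096,.04)):
    arm.line_to(E2W(x,y,z),v);print(x,(arm.read_ft_force()-f0).round(2),arm.read_tool_pos().round(4))
cv2.imwrite('pics/side2.png',snapshot('side'));cv2.imwrite('pics/top2.png',snapshot('top'));print(arm.read_time())
s=cv2.imread('pics/side2.png')[230:350,350:510];cv2.imwrite('pics/side2c.png',cv2.resize(s,None,fx=5,fy=5,interpolation=2))
s=cv2.imread('pics/top2.png')[110:240,320:450];cv2.imwrite('pics/top2c.png',cv2.resize(s,None,fx=4,fy=4,interpolation=2))
E
python3 c.py
```

```text
0.12 [-0.35 -0.41  1.23] [ 0.6355 -0.1945  0.1242]
0.096 [-0.15 -0.62  1.31] [ 0.6114 -0.1963  0.1243]
8.5583
```

View pics/side2c.png

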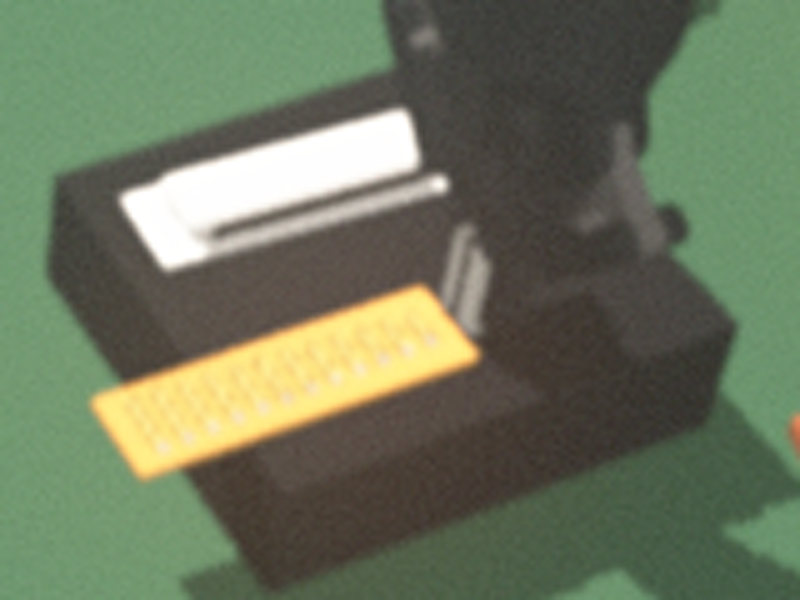

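View pics/top2c.png

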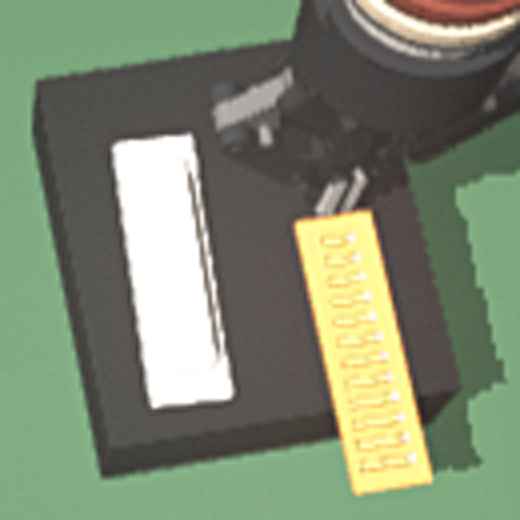

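The plate slid straight. In the crops its near end is at side (92–143, 402–480) and top (354–433, 489), hanging out over the edge. The cover hasn't moved. I'll measure the plate again.

```bash
cat > d.py <<'E'
from h import *
P={'top':np.array([(393.5,165.5),(412.75,162.5),(428.25,230.5),(408.5,234)]),'side':np.array([(435,287),(446,300.6),(378.6,326),(368.4,310.4)])}
p=fit(P,.12,.032,.053,'plate')
ax=np.array([np.cos(TH),np.sin(TH)]);ay=np.array([-ax[1],ax[0]])
for k in p: print(k,(p[k][:2]-EDGE)@ax,(p[k][:2]-EDGE)@ay)
E
python3 d.py
```

```text
plate top [ 0.5382 -0.2011] yaw deg 3.31 rms px 0.42
plate side [ 0.5389 -0.2013] yaw deg 3.93 rms px 0.41
plate both [ 0.5386 -0.2013] yaw deg 3.59 rms px 0.47
top 0.022653688253456993 -0.037043474773707875
side 0.023390677304563113 -0.037343786501356106
both 0.023046008821035857 -0.03724569072171397
```

```bash
cat > e.py <<'E'
from h import *
z=.0742;y=-.0373;q=quat(TH)[0]
arm.line_to(E2W(.085,y,z),.04);arm.pause(.3)
arm.line_to(E2W(.092,y,z),.05)
arm.line_to(E2W(.092,y,.073+.05),.15)
arm.line_to(E2W(-.024,y,.073+.05),.2)
arm.move_gripper(.65,40)
cv2.imwrite('pics/side3.png',snapshot('side'))
arm.line_to(E2W(-.024,y,.073+.012),.15)
cv2.imwrite('pics/top3.png',snapshot('top'));print(arm.read_time(),arm.read_opening(),arm.read_tool_pos())
s=cv2.imread('pics/side3.png')[200:350,320:510];cv2.imwrite('pics/side3c.png',cv2.resize(s,None,fx=4,fy=4,interpolation=2))
s=cv2.imread('pics/top3.png')[110:260,320:470];cv2.imwrite('pics/top3c.png',cv2.resize(s,None,fx=4,fy=4,interpolation=2))
E
python3 e.py
```

```text
11.85 0.6471715108514616 [ 0.49195288 -0.20469267  0.13543608]
```

View pics/side3c.png

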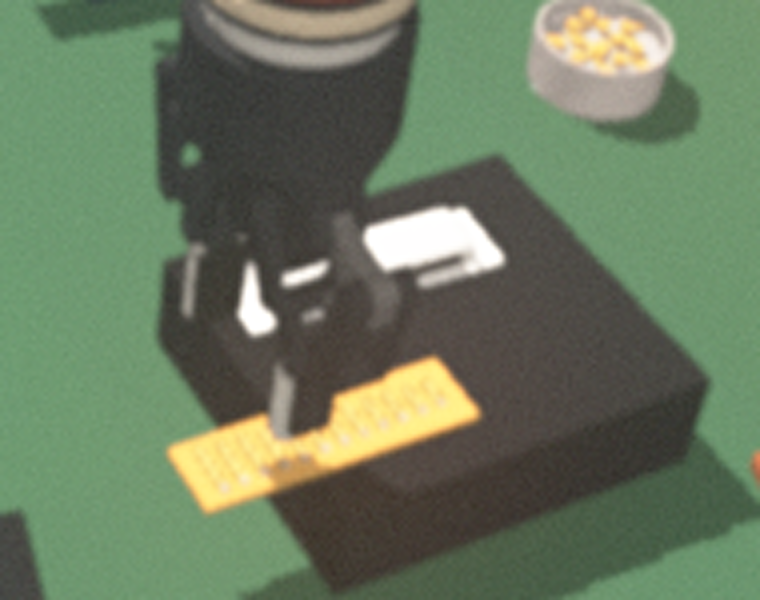

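View pics/top3c.png

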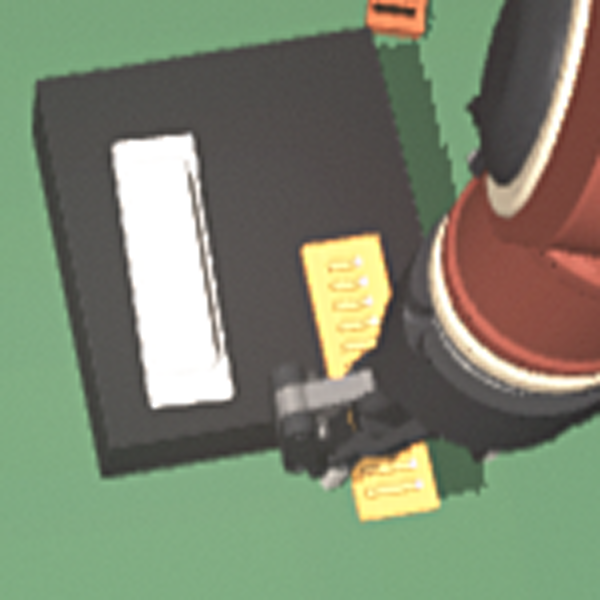

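The pictures show the plate hanging out further (near end at top crop 360–440, 515), with the fingers above it and straddling it. I'll fit the plate once more and check before closing.

```bash
cat > d2.py <<'E'
from h import *
P={'top':np.array([(395.5,171),(415,168.5),(430,237),(410,240.25)]),'side':np.array([(428.75,288.75),(440.25,303.25),(371.75,328.25),(362,313)])}
p=fit(P,.12,.032,.053,'plate')
ax=np.array([np.cos(TH),np.sin(TH)]);ay=np.array([-ax[1],ax[0]])
for k in p: print(k,(p[k][:2]-EDGE)@ax,(p[k][:2]-EDGE)@ay)
E
python3 d2.py
```

```text
plate top [ 0.5273 -0.2026] yaw deg 2.75 rms px 0.47
plate side [ 0.5275 -0.2022] yaw deg 3.92 rms px 0.43
plate both [ 0.5274 -0.2024] yaw deg 3.3 rms px 0.53
top 0.011752338919412672 -0.03777173566441647
side 0.011957205782674406 -0.037434383614342565
both 0.011818094803329052 -0.037629398980539526
```

Centre is 11.9 mm behind the edge, so the overhang is 48 mm, as planned. I'll go down, grip and lift.

```bash
cat > g.py <<'E'
from h import *
y=-.0375
arm.line_to(E2W(-.024,y,.0535),.1)
f0=arm.read_ft_force()
arm.move_gripper(0.2,50); print('open',arm.read_opening(),(arm.read_ft_force()-f0).round(2))
arm.line_to(E2W(-.024,y,.0535+.03),.06)
arm.pause(.3)
cv2.imwrite('pics/side4.png',snapshot('side'));cv2.imwrite('pics/top4.png',snapshot('top'))
print(arm.read_time(),arm.read_opening(),arm.read_tool_pos(),arm.read_ft_force())
s=cv2.imread('pics/side4.png')[200:350,320:510];cv2.imwrite('pics/side4c.png',cv2.resize(s,None,fx=4,fy=4,interpolation=2))
s=cv2.imread('pics/top4.png')[110:260,320:470];cv2.imwrite('pics/top4c.png',cv2.resize(s,None,fx=4,fy=4,interpolation=2))
E
python3 g.py
```

```text
open 0.35844536876701716 [-0.09  0.1   1.96]
13.7167 0.3540848950059412 [ 0.49157223 -0.20475354  0.13329211] [ 0.22144309  0.34133212 -1.34552076]
```

View pics/side4c.png

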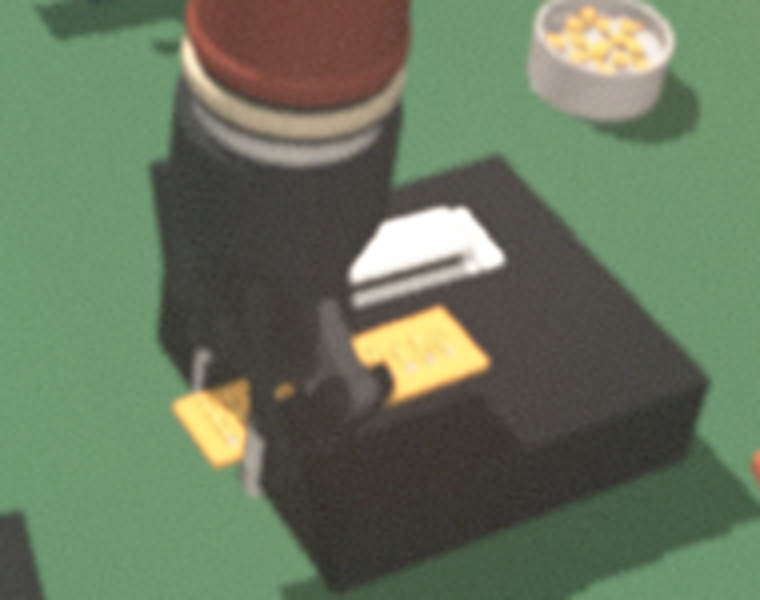

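View pics/top4c.png

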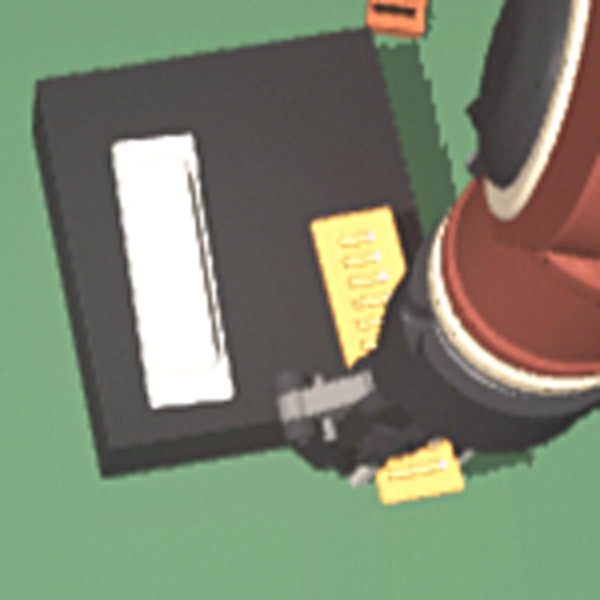

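The plate is held (opening 0.354, about 30–32 mm) and clear of the block. In the side crop its far end is at (440–490, 306–360) and its near end at (173–218, 407–468). I'll triangulate the corners to get its tilt and where it sits in the grasp.

```bash
cat > t.py <<'E'
from h import *
s=np.array([(430,276.5),(442.5,290),(374.5,317),(363.25,301.75)]);t=np.array([(398,165),(417,161.75),(435.75,232.5),(415,235.75)])
M={n:np.diag([C[n]['fx'],C[n]['fy'],1])+np.array([[0,0,C[n]['cx']],[0,0,C[n]['cy']],[0,0,0]]) for n in C}
Pm={n:M[n]@np.c_[np.array(C[n]['R']),np.array(C[n]['t'])] for n in C}
X=cv2.triangulatePoints(Pm['side'],Pm['top'],s.T,t.T);X=(X[:3]/X[3]).T;print(X.round(4))
c=X.mean(0);d=(X[:2].mean(0)-X[2:].mean(0));w=X[[0,3]].mean(0)-X[[1,2]].mean(0);print('c',c.round(4),'yaw',np.degrees(np.arctan2(d[1],d[0])),'pitch',np.degrees(np.arctan2(d[2],np.hypot(*d[:2]))),'roll',np.degrees(np.arctan2(w[2],.032)))
p=fit({'side':s,'top':t},.12,.032,c[2],'at z');p=fit({'side':s,'top':t},.12,.032,.083,'at .083')
E
python3 t.py
```

```text
[[ 0.5853 -0.1811  0.0823]
 [ 0.5886 -0.213   0.0821]
 [ 0.4686 -0.2244  0.08  ]
 [ 0.4662 -0.191   0.0792]]
c [ 0.5272 -0.2024  0.0809] yaw 5.0811872817781785 pitch 1.261482296845859 roll -0.5186703570752701
at z side [ 0.5272 -0.2025] yaw deg 5.86 rms px 0.29
at z top [ 0.5272 -0.2024] yaw deg 4.59 rms px 0.38
at z both [ 0.5272 -0.2024] yaw deg 5.18 rms px 0.45
at .083 side [ 0.5261 -0.2041] yaw deg 5.92 rms px 0.21
at .083 top [ 0.5266 -0.2018] yaw deg 4.58 rms px 0.31
at .083 both [ 0.5266 -0.2027] yaw deg 5.2 rms px 0.63
```

Level within about 1° and not slipped. Next I'll carry it over the comb, lower to just above it and look.

```bash
cat >> h.py <<'E'
COMB=np.array([.5743,.1938]); TC=np.radians(-1.3)
def PL(z,off=.0357): return np.array([COMB[0]-off*np.cos(TC),COMB[1]-off*np.sin(TC),z])
E
cat > i.py <<'E'
from h import *
p=arm.read_tool_pos()
arm.line_to([p[0],p[1],.25],.15)
arm.movep(PL(.25),quat(TC)[0])
arm.line_to(PL(.156),.1)
cv2.imwrite('pics/side5.png',snapshot('side'));cv2.imwrite('pics/top5.png',snapshot('top'))
print(arm.read_time(),arm.read_opening(),arm.read_tool_pos(),arm.read_ft_force())
s=cv2.imread('pics/side5.png')[90:210,270:420];cv2.imwrite('pics/side5c.png',cv2.resize(s,None,fx=5,fy=5,interpolation=2))
s=cv2.imread('pics/top5.png')[130:250,110:260];cv2.imwrite('pics/top5c.png',cv2.resize(s,None,fx=5,fy=5,interpolation=2))
E
python3 i.py
```

```text
17.325 0.35292991542181046 [0.53903635 0.19478309 0.15678148] [-0.4827333  -0.01937239  0.21071042]
```

View pics/side5c.png

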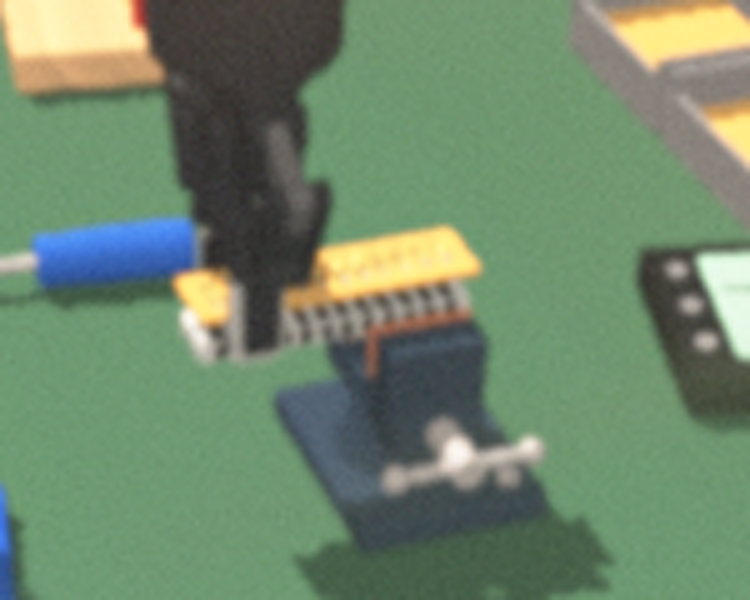

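View pics/top5c.png

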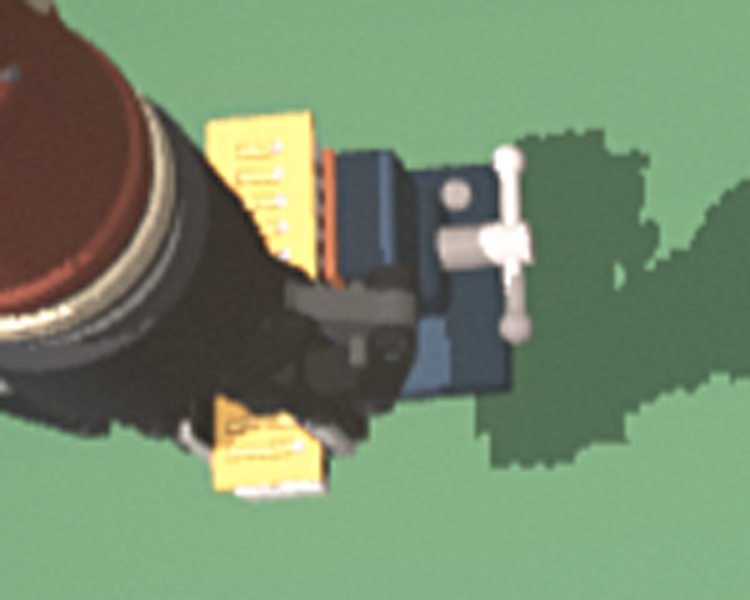

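The plate hangs level about 12 mm above the comb and lined up with it (top crop, corners 206,122 / 312,112 / 326,486 / 216,493). The fingers straddle the free part. I'll check the fit, then lower until it touches.

```bash
cat > k.py <<'E'
from h import *
p=fit({'top':np.array([(151.2,154.4),(172.4,152.4),(175.2,227.2),(153.2,228.6)])},.12,.032,.1055,'held')['top']
d=p[:2]-COMB;print('err mm',d*1e3)
if np.hypot(*d)>.006: raise SystemExit
z=.148;arm.line_to(PL(z),.06);arm.pause(.2);f0=arm.read_ft_force()
while z>.140:
    z-=.0007;arm.line_to(PL(z),.03);f=arm.read_ft_force()-f0;print(round(z,4),f.round(2),arm.read_tool_pos()[2].round(4))
    if f[2]>3:break
cv2.imwrite('pics/side6.png',snapshot('side'));print(arm.read_time())
s=cv2.imread('pics/side6.png')[90:210,270:420];cv2.imwrite('pics/side6c.png',cv2.resize(s,None,fx=5,fy=5,interpolation=2))
E
python3 k.py
```

```text
held top [0.5734 0.1926] yaw deg -0.05 rms px 0.65
err mm [-0.90399105 -1.23046877]
0.1473 [-0.11 -0.02  0.4 ] 0.1473
0.1466 [ 0.1   0.14 -1.38] 0.1466
0.1459 [ 0.14 -0.1   0.26] 0.1458
0.1452 [ 0.13  0.18 -0.44] 0.1452
0.1445 [-0.37  1.56  1.22] 0.1446
0.1438 [-1.45 -0.5   4.98] 0.1445
19.3583
```

```bash
ls pics/side6c.png
```

```text
pics/side6c.png
```

Contact came at the expected height (within 1 mm). Release, back straight up and look.

```bash
cat > l.py <<'E'
from h import *
arm.move_gripper(.6);arm.pause(.2)
p=arm.read_tool_pos()
arm.line_to([p[0],p[1],.25],.08)
arm.movep([.45,.0,.32],quat(0)[0])
cv2.imwrite('pics/side7.png',snapshot('side'));cv2.imwrite('pics/top7.png',snapshot('top'))
print(arm.read_time(),arm.read_opening(),arm.read_ft_force())
s=cv2.imread('pics/side7.png')[90:210,270:420];cv2.imwrite('pics/side7c.png',cv2.resize(s,None,fx=5,fy=5,interpolation=2))
s=cv2.imread('pics/top7.png')[140:240,130:255];cv2.imwrite('pics/top7c.png',cv2.resize(s,None,fx=6,fy=6,interpolation=2))
E
python3 l.py
```

```text
22.3667 0.5996303386383515 [ 0.34655325  0.46991403 -0.1620851 ]
```

View pics/side7c.png

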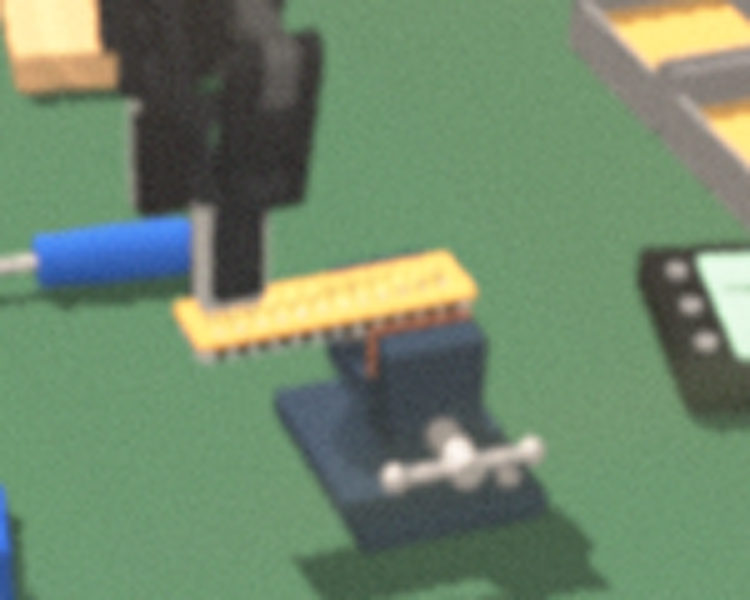

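View pics/top7c.png

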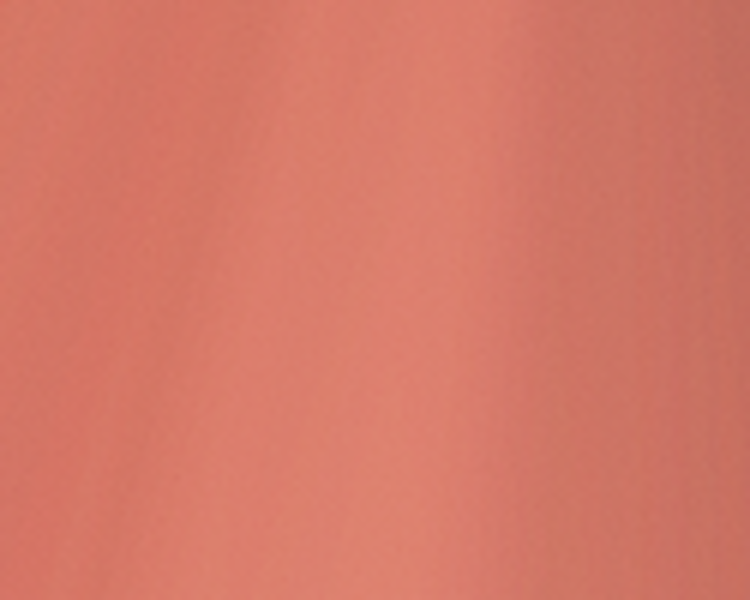

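View pics/top7.png

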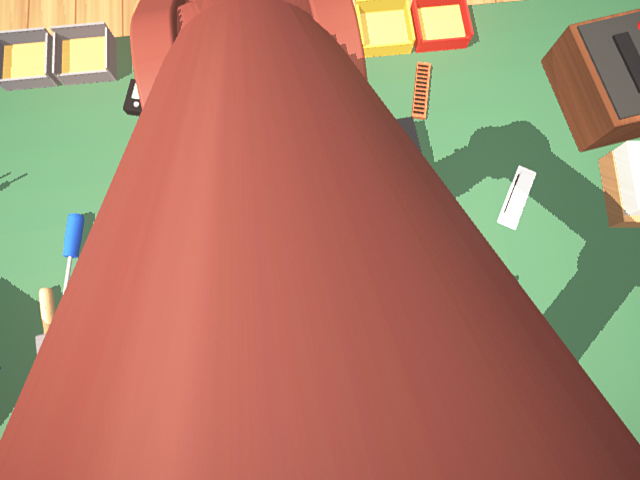

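The side crop shows the plate lying on the comb (175–478, 250–355), but the arm blocks the top view. I'll go back to the start posture for a clear look.

```bash
cat > n.py <<'E'
from h import *
arm.move_j([-1.133,.615,-.013,1.423,.008,1.103,-.04])
cv2.imwrite('pics/side8.png',snapshot('side'));cv2.imwrite('pics/top8.png',snapshot('top'))
print(arm.read_time())
s=cv2.imread('pics/side8.png')[130:210,270:395];s=cv2.resize(s,None,fx=6,fy=6,interpolation=2);cv2.imwrite('pics/side8c.png',s)
t=cv2.imread('pics/top8.png');cv2.imwrite('pics/top8c.png',cv2.resize(t[140:240,130:255],None,fx=6,fy=6,interpolation=2))
cv2.imwrite('pics/top8d.png',cv2.resize(t[110:235,320:445],None,fx=4,fy=4,interpolation=2))
E
python3 n.py
```

```text
24.625
```

View pics/side8c.png

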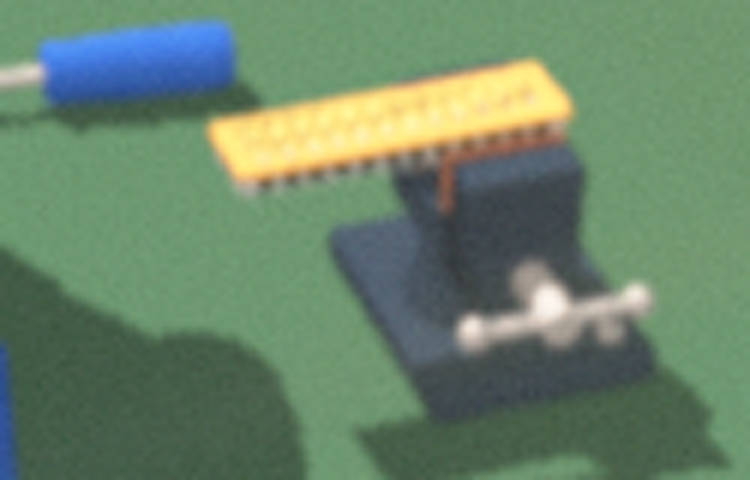

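View pics/top8c.png

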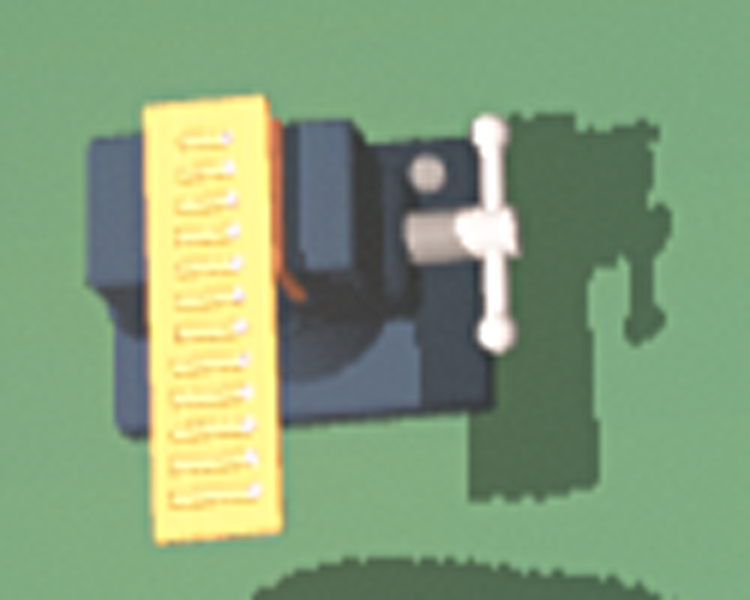

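View pics/top8d.png

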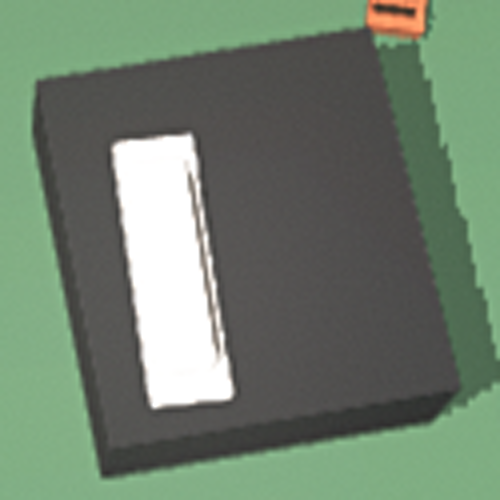

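The plate lies flat and centred on the comb (top crop corners 144,104 / 268,95 / 282,530 / 156,544). The cover is at the same crop pixels as at the start. I'll fit the plate once more, then hand in.

```bash
cat > f.py <<'E'
from h import *
t=np.array([(144,104),(268,95),(282,530),(156,544)])/6+[130,140]
s=np.array([(537,60),(574,113),(242,182),(209,122)])/6+[270,130]
p=fit({'top':t,'side':s},.12,.032,.093,'final')['both']
d=p[:2]-COMB;print('err mm',(d*1e3).round(1))
if np.hypot(*d)<.006: ticket.finish_job();print('handed in',arm.read_time())
E
python3 f.py
```

```text
final top [0.574  0.1929] yaw deg -0.17 rms px 0.46
final side [0.5746 0.1928] yaw deg 0.03 rms px 0.5
final both [0.5743 0.1929] yaw deg -0.13 rms px 0.49
err mm [-0.  -0.9]
the job is handed in; nothing more can be done
the job is handed in; nothing more can be done
```

The reed plate is on the comb, flat and let go of, and the job is handed in at about 25 s of the 54 s allowed; no verdict was reported.

I pushed the plate's far end with the shut fingertips until 48 mm stuck out over the block's front edge. I then pinched it by its long sides there, lifted it level and laid it on the comb in the dark vise. The arm then went back to its start posture, clear of everything.

**Final checks:**
- **Position:** fitted from both cameras, the plate centre is within 0.1 mm of the comb's centre lengthwise and 0.9 mm crosswise. It is turned about 0.9° from the comb. Camera calibration is only good to about 2 mm.
- **Cover plate:** it sits at the same pixels in the top view as at the start.
- **Disagreements:** none failed. The plate's turn read up to 1.3° differently between the two cameras, well inside the 10° allowed. The plate touched the comb about 1 mm higher than planned, which fits its slight tilt in the grip.

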